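# Switch the dust extraction to the sander's port

## Task

Set the dust extraction for the sander: with a fingertip, gently push the orange pointer arm of the selector valve round until it points at the blue disc on its dial, and only then press the green start button on the control box fully in and let it come back up. Squeeze nothing and lift nothing, do not press the red stop button, and leave the loose things on the bench where they are.

Things in the scene. Friction and masses are not known exactly. Their poses are not given: they have to be found in the camera images.
- valve: selector valve fixed to the bench: aluminium drum 240 mm across with a white dial plate on top, 70 mm above the bench; four steel pipe stubs (at most 60 mm across, reaching 160 mm from the axis, tops below 65 mm) stick out at its side. Origin on the drum's axis at bench height, z up; x is the direction the pointer has at joint value 0. Coloured discs lie on the dial at -1.25, 0 and 1.25 rad from x; which colour is where changes
- rotor (a joint): turning of the pointer about the valve's vertical axis, rad: 0 along the valve's x, growing anticlockwise seen from above, stops at -2.2 and 2.2. Stiff: it stays where it is left, and turning it takes about 0.15 N m (2 to 3 N at the arm)
- pointer: orange pointer arm with a black tip on a dark hub (36 mm across, its top 36 mm above the dial, a cap 5 mm more). Origin on the valve's axis at dial height (70 mm above the bench); x runs out along the arm to its tip, z up. The arm is a bar 16 mm wide, from 14 to 76 mm from the axis (tip, 8 mm wide, to 86 mm), and spans 12 to 34 mm above the dial, with upright sides
- port_blue: blue disc on the dial marking the sander's port, 26 mm across, 5 mm thick, its centre 100 mm from the valve's axis; origin at the centre of its underside, at dial height
- port_yellow: yellow disc on the dial, as the blue one, marking another port
- port_green: green disc on the dial, as the blue one, marking another port
- control_box: grey control box fixed to the bench, 110 (x) x 150 (y) x 50 mm high, origin at the centre of its underside; the two buttons stand on its top 35 mm either side of its centre along its y; which is where changes
- start (a joint): green start button, m: 0 up, 0.006 fully pressed; springs back, fully down takes 5 N
- start_top (a point): centre of the top face of the green start button (32 mm across), which faces up, 72 mm above the bench and 10 mm above its round housing (48 mm across)
- stop (a joint): red stop button, same size and travel as the start button, 70 mm beside it; not to be pressed
- tape: yellow roll of tape, ring 70 mm across, 40 mm high, standing near the valve; loose, leave alone; origin at the bottom
- cartridge: magenta respirator cartridge, 60 mm across, 30 mm high, near the valve; loose, leave alone; origin at the bottom
- disc: brown sanding disc, 125 mm across, 6 mm thick, flat on the bench to the right; loose, leave alone; origin at the bottom
- cup: white cup, 72 mm across, 85 mm high, left of the valve; loose, leave alone; origin at the bottom
- block: hand sanding block, 120 x 68 x 38 mm, left of the valve; loose, leave alone; origin at the bottom
- can: aluminium tin with a red label, 64 mm across, 110 mm high, beyond the control box; loose, leave alone; origin at the bottom

How it is judged:
On the way, in this order (a step that is already met when the one before it is completed fails the run):
1. the pointer arm has been turned to point at the blue disc and stands still (y of port_blue in the frame of pointer between -0.012 and 0.012 m and x of port_blue in the frame of pointer above 0 m and velocity of joint rotor between -0.05 and 0.05 rad/s), for 0.2 s.
2. the green start button is pressed fully in (more than 4.5 mm of its 6 mm) (y of port_blue in the frame of pointer between -0.012 and 0.012 m and x of port_blue in the frame of pointer above 0 m and value of joint start above 0.0045 m), for 0.02 s.
At the end, for the whole second after the job is handed in: the pointer's centre line passes within 12 mm of the blue disc's centre, on the tip's side, and is still; the start button has been pressed and is up again; the stop button is up (all of step 1 and value of joint each of start, stop below 0.0015 m); the robot touches nothing.
It fails at once if the start button is pressed (more than 3 mm) while the pointer is not at the blue disc (value of joint start above 0.003 m and not (y of port_blue in the frame of pointer between -0.012 and 0.012 m and x of port_blue in the frame of pointer above 0 m)).
It fails at once if the stop button is pressed (more than 3 mm) (value of joint stop above 0.003 m).
It fails at once if the pointer is pushed or squeezed with more than 20 N (contact force between pointer and anything else above 20 N).
It fails at once if a loose thing is moved by more than 20 mm or lifted by more than 10 mm (distance of any of tape, cartridge, disc, cup, block, can from where it was at the start of the episode above 0.02 m or height (world z) of any of tape, cartridge, disc, cup, block, can above 0.01 m).
It also fails if it takes over 54 s, if anything falls off the work surface, if the arm or the gripper's body presses on something with over 40 N, if the wrist force passes 120 N, or if a joint passes its speed limit or range.

## Robot

A 7-joint arm with a two-finger parallel gripper is mounted at the origin on the work surface. World frame = base frame: x ahead of the robot, y to its left, z up, the work surface at z = 0. Lengths are in m, angles in rad, forces in N, time in s.
With the tool pointing down it reaches from about 0.425 to 1.025 m from the base axis. Payload 3.6 kg.
Tool frame: the origin (TCP) lies midway between the tips of the shut fingers; the grasp point (between the pads) lies 19 mm behind it; z points along the fingers, y is the line along which they close (so a half turn about z gives the same grasp; the last joint's range is limited). The gripper opens to 85 mm and grips with 20 to 120 N. Pads are 22 mm wide; open, the fingers measure 114 mm over their backs; the gripper's body (76 mm by 85 mm) begins 54 mm behind the grasp point. The pads swing forward as they close: fully open they stand 13 mm farther back than shut.
Start: joints at [-1.357, 0.591, 0.048, 1.609, -0.033, 0.943, -0.034], TCP at [0.219, 0.691, 0.231] pointing down, gripper open.
Joint ranges: [-2.69, 2.69], [-0.47, 2.24], [-1.27, 1.36], [0.19, 2.51], [-1.53, 4.68], [0.08, 2.07], [-3.09, 3.09]. Speed limits (rad/s): [2.57, 2.57, 3.14, 3.14, 3.14, 3.14, 3.14].

## Interface

Orientations are given as [roll, pitch, yaw] about the fixed x, y, z axes, in that order (R = Rz(yaw) Ry(pitch) Rx(roll)).
In Python, from bench import * gives the robot as it stands. Calls block until the motion is done:
- move_ptp(position, orientation): joint-space move of the TCP to a pose.
- line_to(position, rot=None, velocity=0.15, stop_force=None): straight line of the TCP; rot=None keeps the orientation; velocity is the mean speed in m/s. With stop_force (N) it stops when the force on the tool has changed by that much, and returns True; else False.
- set_joints(angles): joint-space move.
- open_jaws() and close(grip_force=None): open the fingers fully, or close them until they stop; grip_force is the grip in N (None keeps the last).
- sleep(seconds).
- ik(position, orientation): joint angles nearest the present ones, or None.
- observe(): the state.
- camera(name): name is "side" or "top" or "wrist"; returns the picture (420x560x3 uint8, red, green, blue); there is no depth.
- get_calibration(name): a dict with "mtx" (3x3 intrinsics, pixels), "R" (3x3) and "t" (3): a world point X has camera coordinates R X + t; the wrist camera has in their place "hand_eye" (4x4, takes a point from camera to tool coordinates, whose origin is the TCP and whose axes are the flange's). Camera axes: x right, y down, z forward; pixel columns grow to the right and rows downward; lengths in m; the calibration is good to about 2 mm. A picture is of the moment at which its call begins: read the wrist's pose just before it. get_calibration takes no time and is no camera call.
A pose or a line that the arm cannot do raises IKError and nothing moves.
- hand_in(): hands the job in; it is judged then, once.
The state is a dict: "time_s": time; "qpos": joint angles; "joint_vel": joint speeds; "effort": joint torques, N m; "eef_pos": TCP position; "tcp_rot": TCP orientation; "contact_force": force on the tool from outside, world axes, zero at the start; "wrist_torque": the same for the moment, N m; "opening": opening from 0.0 (shut) to 1.0 (fully open); "grasp_force": force on a finger pad.
Only numpy, scipy, OpenCV 4.12 (cv2) and the standard library are available. Lean on these libraries where they do the work, as an engineer would, in place of code of your own. Each camera call takes 0.05 s, during which the arm holds its last target. There are 200 camera calls.

## Working session

There is one attempt and no reset: what is moved stays moved. The work goes in short steps, each a Python script; the robot and the scene stay as the last script left them, time stands still between calls to the robot, and variables do not carry over. Pictures are saved under pics/ and viewed, at most 10 in all, crops included, and the job is handed in when it is done.

```bash
mkdir -p pics; ls
python3 - <<'E'
from bench import *
import cv2
for n in("top","side"):
    cv2.imwrite(f"pics/{n}0.png",camera(n)[:,:,::-1])
    c=get_calibration(n);print(n,c)
print(observe())
E
```

```text
pics
top {'mtx': array([[519.4178852 ,   0.        , 278.13355362],
       [  0.        , 519.4178852 , 205.54406364],
       [  0.        ,   0.        ,   1.        ]]), 'R': array([[ 1.87159553e-02, -9.99816498e-01,  4.08461146e-03],
       [-9.85453486e-01, -1.91369608e-02, -1.68864455e-01],
       [ 1.68911635e-01, -8.64735016e-04, -9.85630819e-01]]), 't': array([-0.05163927,  0.63736511,  1.32127355])}
side {'mtx': array([[483.45004706,   0.        , 275.58927548],
       [  0.        , 483.45004706, 209.99080778],
       [  0.        ,   0.        ,   1.        ]]), 'R': array([[ 0.82086785, -0.57079109,  0.01932605],
       [-0.4088926 , -0.61098924, -0.67786354],
       [ 0.39872648,  0.54853411, -0.73493368]]), 't': array([-0.50134645,  0.30483767,  1.17913328])}
{'time_s': 0.1, 'qpos': array([-1.35749152,  0.59205015,  0.04830017,  1.60970349, -0.03334651,
        0.94275723, -0.03368569]), 'joint_vel': array([ 0.00074037, -0.00227974,  0.00027073, -0.00395064, -0.00077016,
        0.00031392,  0.00076584]), 'effort': array([ 4.15454750e-03, -5.49999118e+01,  1.55342091e+00, -1.98824322e+01,
        9.78609460e-03,  3.83404098e-03,  2.22647031e-06]), 'eef_pos': array([0.21870574, 0.69041791, 0.23023519]), 'tcp_rot': array([-3.13948104e+00,  7.83261270e-05,  2.83485835e+00]), 'contact_force': array([-0.166143  ,  0.65414143,  0.72487371]), 'wrist_torque': array([ 0.02162922,  0.0034514 , -0.05354033]), 'grasp_force': 0.0, 'opening': 1.0006514258180361}
```

View pics/top0.png

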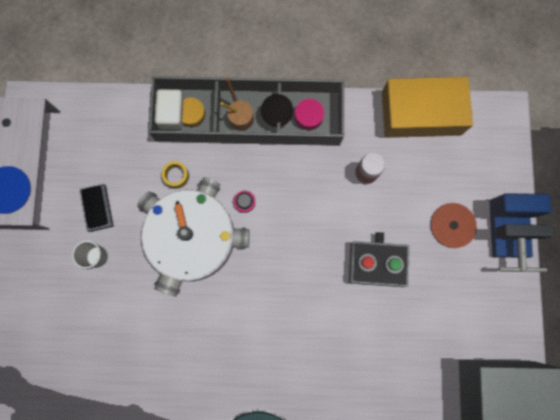

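View pics/side0.png

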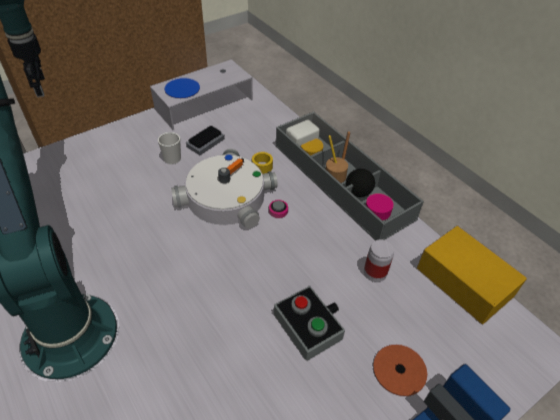

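The top view shows the valve at about (187,236), with blue (157,210), green (201,199) and yellow (225,236). The pointer tip is at about (178,204). On the control box, red is at (368,262) and green at (395,264). The side view agrees: blue is at (228,157) and the start button is at (318,326).

```bash
cat > h.py <<'E'
from bench import *
import cv2, numpy as np
def ray(n,px):
    c=get_calibration(n);R=c["R"];d=R.T@np.linalg.solve(c["mtx"],[px[0],px[1],1.]);return -R.T@c["t"],d
def onz(n,px,z):
    o,d=ray(n,px);return o+d*(z-o[2])/d[2]
HUE={"blue":(105,130),"green":(50,85),"yellow":(18,30),"orange":(4,14),"red":(174,184)}
def blob(img,col,seed,r=18,smin=110):
    h=cv2.cvtColor(img,cv2.COLOR_RGB2HSV).astype(int);a,b=HUE[col]
    H=np.where(h[...,0]<4,h[...,0]+180,h[...,0]) if col=="red" else h[...,0]
    m=((H>=a)&(H<=b)&(h[...,1]>smin)&(h[...,2]>50)).astype(np.uint8)
    k=np.zeros_like(m);cv2.circle(k,seed,r,1,-1);m&=k
    n,l,s,c=cv2.connectedComponentsWithStats(m)
    if n<2:return None
    i=1+np.argmax(s[1:,4]);return c[i],s[i,4],np.argwhere(l==i)[:,::-1]
E
python3 - <<'E'
from h import *
S={"top":dict(blue=(157,210),green=(201,199),yellow=(225,236),orange=(180,216),red=(368,262),start=(395,264)),
"side":dict(blue=(228,157),green=(257,174),yellow=(241,200),orange=(235,167),red=(301,304),start=(318,326))}
for n in S:
    im=camera(n);P={}
    for k,s in S[n].items():
        b=blob(im,"green" if k=="start" else k,s,13 if k!="orange" else 18)
        if b is None: print(n,k,None);continue
        z={"orange":.104,"red":.072,"start":.072}.get(k,.075)
        P[k]=onz(n,b[0],z);print(n,k,b[0].round(1),b[1],P[k].round(4))
        if k=="orange":
            v=cv2.fitLine(b[2].astype(np.float32),cv2.DIST_L2,0,.01,.01).ravel();a=onz(n,v[2:]-10*v[:2],z);c=onz(n,v[2:]+10*v[:2],z);print("dir",np.arctan2(*(a-c)[1::-1]),a,c)
    # circle through 3 discs
    q=[P[k][:2] for k in("blue","green","yellow")]
    A=np.array([2*(q[1]-q[0]),2*(q[2]-q[0])]);C=np.linalg.solve(A,[q[1]@q[1]-q[0]@q[0],q[2]@q[2]-q[0]@q[0]])
    print("centre",C,"r",np.linalg.norm(q[0]-C),"ang",[np.arctan2(*(x-C)[::-1]) for x in q],"or",np.arctan2(*(P["orange"][:2]-C)[::-1]),np.linalg.norm(P["orange"][:2]-C))
    print("btn dist",np.linalg.norm(P["red"]-P["start"]))
    x=slice(150,290);cv2.imwrite(f"pics/c_{n}.png",cv2.resize(im[140:310,120:300] if n=="top" else im[120:250,150:300],None,fx=3.3,fy=3.3,interpolation=2)[:,:,::-1])
E
```

```text
top blue [157.1 209.4] 53 [0.6183 0.2752 0.075 ]
top green [200.7 198.5] 30 [0.6494 0.1632 0.075 ]
top yellow [224.5 235.5] 52 [0.5536 0.0975 0.075 ]
top orange [180.  215.2] 140 [0.6001 0.2095 0.104 ]
dir 0.29047868509737407 [0.62496993 0.21692376 0.104     ] [0.57537653 0.2020986  0.104     ]
top red [367.6 262. ] 105 [ 0.4925 -0.272   0.072 ]
top start [394.8 264. ] 66 [ 0.4889 -0.3416  0.072 ]
centre [0.55550241 0.19742781] r 0.09995730390303684 ang [np.float64(0.8914191900644524), np.float64(-0.34925224712145175), np.float64(-1.59021031952304)] or 0.2641293956790647 0.046194286317730926
btn dist 0.06970896544024761
side blue [228.1 157. ] 30 [0.618  0.2748 0.075 ]
side green [256.1 173.5] 23 [0.6499 0.1626 0.075 ]
side yellow [241.2 199.3] 38 [0.5542 0.0954 0.075 ]
side orange [234.9 165.4] 132 [0.5996 0.2014 0.104 ]
dir -2.8146882365924615 [0.56587666 0.19002244 0.104     ] [0.6341929  0.21318641 0.104     ]
side red [300.9 302. ] 132 [ 0.4922 -0.2753  0.072 ]
side start [317.5 324. ] 129 [ 0.4888 -0.3448  0.072 ]
centre [0.55480788 0.19628243] r 0.10083863588428381 ang [np.float64(0.8928932211845266), np.float64(-0.340648385581694), np.float64(-1.5767236995013967)] or 0.11484244614776243 0.045054013078039
btn dist 0.06955574570633402
```

View pics/c_top.png

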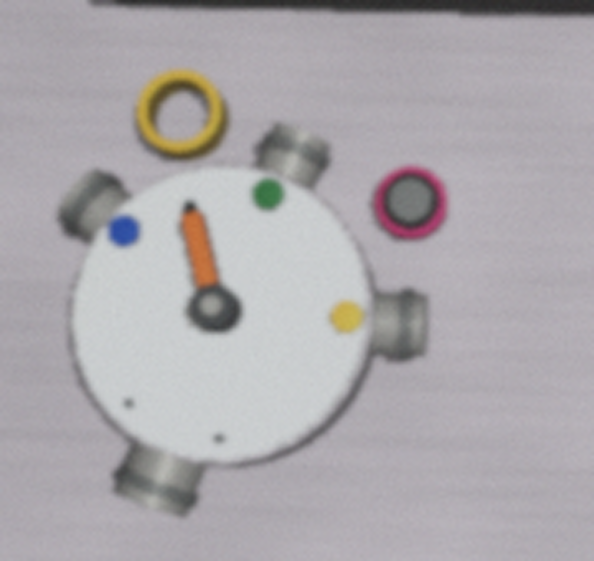

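Both views agree to about 2 mm: the valve axis is at (0.555, 0.197) and the disc radius is 100 mm. Blue is at 0.892 rad, the pointer at about 0.28 rad, and the buttons are 70 mm apart. I'll push anticlockwise from the pointer's clockwise side, with the fingers shut.

```bash
cat >> h.py <<'E'
C=np.array([.555,.197]);TB=.892
def fp(th,off,z,r=.058):  # TCP pose beside a pointer at th, off along its tangent
    u=np.array([np.cos(th),np.sin(th)]);t=np.array([-u[1],u[0]])
    return np.r_[C+r*u+off*t,z].tolist(),[np.pi,0,th+np.pi/2]
def pointer():
    b=blob(camera("top"),"orange",(177,222),30)
    p=b[2].astype(np.float32)
    v=cv2.fitLine(p,cv2.DIST_L2,0,.01,.01).ravel();a=onz("top",v[2:]-10*v[:2],.1);c=onz("top",v[2:]+10*v[:2],.1)
    d=a-c; m=onz("top",b[0],.1)[:2]-C
    if d[:2]@m<0:d=-d
    return len(p),np.arctan2(d[1],d[0]),np.arctan2(m[1],m[0])
E
python3 - <<'E'
from h import *
close()
p,r=fp(.25,-.046,.23); line_to(p,r,velocity=.25)
p,r=fp(.25,-.046,.090); line_to(p,r,velocity=.12,stop_force=6)
o=observe();print(o["time_s"],o["eef_pos"],o["contact_force"],o["opening"],pointer())
for th in np.linspace(.25,TB-.05,5):
    s=line_to(*fp(th,-.019,.090),velocity=.05,stop_force=10)
    o=observe();print(th,s,o["contact_force"].round(2),o["eef_pos"].round(4))
    if s:break
line_to(*fp(th,-.045,.090),velocity=.1); 
line_to(*fp(th,-.10,.2),velocity=.25); print(observe()["time_s"],pointer())
im=camera("top");cv2.imwrite("pics/d.png",cv2.resize(im[140:310,120:300],None,fx=3.3,fy=3.3)[:,:,::-1])
E
```

```text
5.0833 [0.62329426 0.16689569 0.0908162 ] [ 0.29160022 -0.23135773 -0.02683359] 0.002533640215501762 (25, np.float64(-0.15397071791272185), np.float64(0.16215875481995254))
0.25 False [-0.05  0.75  0.28] [0.6157 0.1931 0.0899]
0.398 False [-0.07 -1.05 -0.47] [0.6157 0.2013 0.0899]
0.546 False [-0.84 -2.3   0.31] [0.6144 0.2102 0.0899]
0.694 False [-0.26 -0.57 -0.01] [0.6117 0.2194 0.09  ]
0.842 False [ 0.43 -1.07 -0.31] [0.6079 0.2278 0.0901]Traceback (most recent call last):
  File "<stdin>", line 11, in <module>
  File "h.py", line 22, in pointer
    p=b[2].astype(np.float32)
      ~^^^
TypeError: 'NoneType' object is not subscriptable
```

The arm blocks the top view, so I'll move the hand clear towards the control box and measure again.

Run:
```python
from h import *
line_to([.5,-.10,.23],[np.pi,0,2.3],velocity=.25)
print(observe()["time_s"],observe()["qpos"].round(2))
im=camera("top");cv2.imwrite("pics/d.png",cv2.resize(im[140:310,120:300],None,fx=3.3,fy=3.3)[:,:,::-1])
print(pointer())
```

```text
9.7 [-0.06  0.33  0.21  2.1  -0.11  0.73  0.95]
(128, np.float64(0.9005099230637948), np.float64(0.8821642008590189))
```

View pics/d.png

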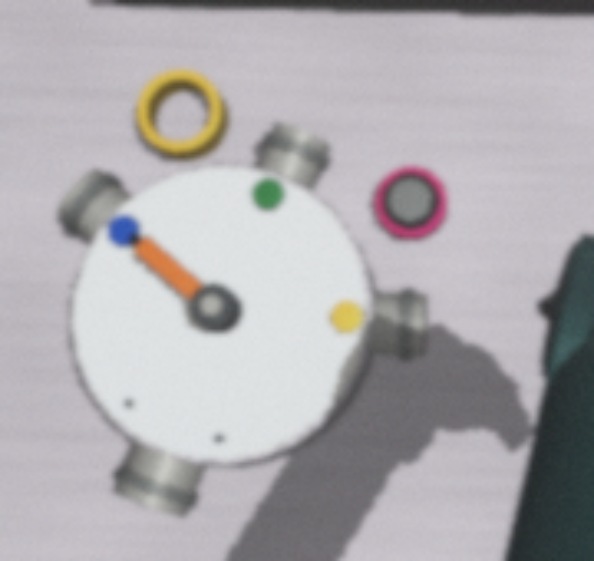

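The pointer reads 0.88–0.90 rad against 0.892 for blue, and in the picture it points straight at the blue disc (124,230 in the crop). Next is the start button.

Run:
```python
from h import *
p=[.489,-.343]; r=[np.pi,0,1.6]
line_to(p+[.20],r,velocity=.2)
line_to(p+[.085],velocity=.15,stop_force=8)
print(observe()["contact_force"])
s=line_to(p+[.063],velocity=.02,stop_force=12)
o=observe();print(s,o["eef_pos"],o["contact_force"])
sleep(.2);print(observe()["eef_pos"])
line_to(p+[.11],velocity=.08);line_to(p+[.25],velocity=.2)
line_to([.5,-.15,.25],velocity=.2);sleep(.3)
print(observe()["time_s"],pointer())
cv2.imwrite("pics/e.png",camera("side")[:,:,::-1])
```

```text
[-0.37310222 -0.46822759 -0.35263525]
True [ 0.48896814 -0.34296934  0.06612572] [-0.61238825  1.56572333  6.2237674 ]
[ 0.48898072 -0.34295532  0.06612672]
16.175 (125, np.float64(0.8949175022194338), np.float64(0.8797251306210003))
```

View pics/e.png

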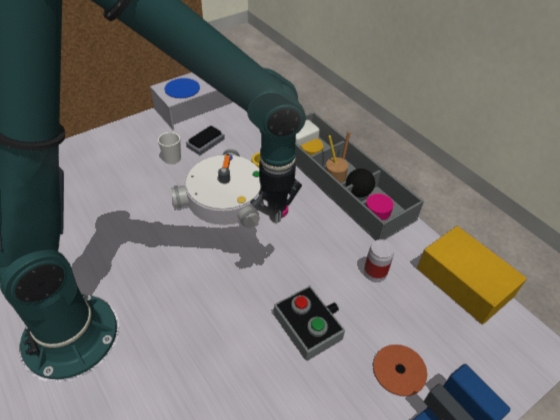

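The tip went down to z = 0.0661, a press of 5.9 mm to the stop. The side view shows both buttons up at (301,303) and (318,326), the pointer still at blue (230,157), and the hand clear of everything.

```bash
python3 -c "
from bench import *
print(hand_in())"
```

```text
the job is handed in; nothing more can be done
None
```

The job is handed in: the pointer was pushed round to the blue disc, then the green start button was pressed 5.9 mm to its stop and released; the hand-in call returned no verdict.

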